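Set the square to the block and switch on the magnet

ROBOT

A 6-joint arm with a two-finger parallel gripper is mounted at the origin on the work surface; the furniture and walls round the work are solid. World frame = base frame: x ahead of the robot, y to its left, z up, the work surface at z = 0. Lengths are in m, angles in degrees, forces in N, time in s.
With the tool pointing down it reaches from about 0.375 to 0.75 m from the base axis. Payload 9 kg.
Tool frame: the origin (TCP) lies where the fingers leave the gripper's body, on its centre line; the fingertips stand 73 mm ahead of it and the grasp point (between the pads) lies 54 mm ahead of it (robot.tip_reach is the distance from the TCP to the fingertips, in m); z points along the fingers, y is the direction in which the jaws open and shut (so a half turn about z gives the same grasp; the last joint's range is limited). The gripper opens to 85 mm and grips with 20 to 120 N. Pads are 22 mm wide; open, the fingers measure 114 mm over their backs; the gripper's body (76 mm by 85 mm) begins 54 mm behind the grasp point. The pads swing forward as they close: fully open they stand 13 mm farther back than shut.
Start: joints at [-82.489, 5.964, 5.575, 89.605, 0, 77.527], TCP at [0.205, -0.564, 0.304] pointing down, gripper open.
Joint ranges: [-171.21, 171.21], [-48.23, 106.86], [-62.78, 66.21], [-105.2, 120.99], [-86.42, 89.51], [-180, 180]. Speed limits (degrees/s): [127.2, 127.2, 147.25, 180, 180, 180].

INTERFACE

Orientations are given as [roll, pitch, yaw] about the fixed x, y, z axes, in that order (R = Rz(yaw) Ry(pitch) Rx(roll)).
In Python, from plant import robot gives the robot as it stands. Calls block until the motion is done:
- robot.move_pose(position, orientation): joint-space move of the TCP to a pose.
- robot.line_to(position, vel=0.15, rotation=None, guard=None): straight line of the TCP; rotation=None keeps the orientation; vel is the mean speed in m/s. With guard (N) it stops when the force on the tool has changed by that much, and returns True; else False.
- robot.goto_joints(angles): joint-space move.
- robot.set_gripper(opening): finger opening in m; the grip force is fixed at half the most; returns when the fingers have stopped.
- robot.pause(seconds).
- robot.ik(position, orientation): joint angles nearest the present ones, or None.
- robot.observe(): the state.
- robot.grab_frame(name): name is "scene" or "top" or "wrist"; returns the picture (480x640x3 uint8, blue, green, red); there is no depth.
- robot.get_calibration(name): a dict with "vertical_fov" (degrees; the focal length in pixels is half the picture's height over the tangent of half this angle, whatever the lens; pixels are square), "cx", "cy" (the principal point, pixels), "rvec" (rotation vector, rad) and "tvec" (3), from world to camera coordinates, as OpenCV has them. Camera axes: x right, y down, z forward; pixel columns grow to the right and rows downward; lengths in m; the calibration is good to about 2 mm. The wrist camera is an equidistant fisheye: a pixel r from the principal point sees the ray r / f radians off the axis. A picture is of the moment at which its call begins: read the wrist's pose just before it. get_calibration takes no time and is no camera call; for the wrist camera it gives the pose at the moment of the call.
A pose or a line that the arm cannot do raises robot.IKError and nothing moves.
- robot.job_done(): hands the job in, once; it reports no verdict.
The state is a dict: "time": time; "q": joint angles; "qvel": joint speeds; "joint_torque": joint torques, N m; "tool_pos": TCP position; "tcp_rot": TCP orientation; "ft_force": force on the tool from outside, world axes, zero at the start; "torque": the same for the moment, N m; "gripper_width": finger opening in m.
Only numpy, scipy, OpenCV 4.12 (cv2) and the standard library are available. Lean on these libraries where they do the work, as an engineer would, in place of code of your own. Each camera call takes 0.05 s, during which the arm holds its last target.

TASK

Lay the steel square flat on the magnetic plate with its inner corner round the near right-hand corner of the aluminium block, and push it home so that the thick stock is flush along the block's right-hand face and the thin blade flush along its near face. Then flip the hinged guard of the magnet switch right over until it stays open, press the button beneath it fully, and leave the guard open. Do not push the square out of place again, and leave the small brass weight where it stands.

Things in the scene. Friction and masses are not known exactly. Their poses are not given: they have to be found in the camera images.
- square_stock (a point): centre (half-way up) of the stock of the loose L-shaped steel square (0.2 kg, flat underside); grasp it here, across y. Stock: dark bar, mm from here x -45..45, y -8..8, z -9..9. Blade: bright strip at one end, x -45..-27, y 8..78, z -9..-4. Axes: +x along the stock, away from the blade; +y along the blade. Lies on the table at the start
- square_corner (a point): the inner corner of the square, where the inner edges of stock and blade meet, at the underside (at -27, +8, -9 mm from square_stock, same axes)
- square_stock_tip (a point): free end of the stock's inner edge, at the underside, 72 mm along +x from square_corner
- square_blade_tip (a point): free end of the blade's inner edge, at the underside, 70 mm along +y from square_corner
- block_corner (a point): foot of the near right-hand vertical edge of the fixed aluminium block (54 x 54 mm, 28 high), at the plate's top. +x runs along the block's right-hand face, away from the robot, +y along its near face, to the left; the block fills x 0..54, y 0..54 mm. Home is: square_corner here, the square's axes along these
- plate: fixed magnetic plate, steel slab 150 (x) x 160 (y) x 16 mm high with brass stripes; origin at the centre of its underside. The top, at z = 16 mm, is free round the block. No magnetic pull is simulated: the square slides with plain friction before and after
- guard (a joint): hinge of the grey guard cover over the button, rad: 0 closed, 1.95 wide open at its stop. It swings up and over towards the +y end of the switch box. Light (0.04 kg); let go below about 1.2 it falls shut, beyond about 1.5 it falls open and stays
- guard_hinge (a point): middle of the guard's hinge line, 43 mm above the table; turns with the guard. Its x axis is the hinge line; closed, the guard reaches 66 mm from here along -y, from 3 below to 24 mm above this height
- guard_grip (a point): where to grip the guard: midway between its side walls, 42 mm from the hinge line (along -y) and 12 mm above it when closed; turns with the guard. The guard is 44 mm wide along x: fingers straddle it along x and can let it turn between them. The box below is narrower (40 mm), so fingers may reach below the guard's edge
- magnet_button (a joint): travel of the push button, m: 0 up, 0.005 fully down; its spring takes about 4 N when fully down and brings it back
- magnet_button_top (a point): centre of the button's top face (round, 20 mm across), under the closed guard; it moves along z only
- switch_box: fixed grey switch box 40 (x) x 96 (y) x 40 mm high that carries the guard and button; origin at the centre of its underside, the button over it, the hinge 31 mm along +y
- weight_1: the only loose bottle-shaped brass weight 34 mm across, 42 high, origin at the centre of its underside; to be left alone

How it is judged:
By the outcome, as a careful person would: the job done as asked, in the order asked, and still so for the second after the job is handed in, with the robot touching nothing.
It also fails if it takes over 64 s, if anything falls off the work surface, if the arm or the gripper's body presses on something with over 40 N, if the wrist force passes 120 N, or if a joint passes its speed limit or range.

## Working session

There is one attempt and no reset: what is moved stays moved. The work goes in short steps, each a Python script; the robot and the scene stay as the last script left them, time stands still between calls to the robot, and variables do not carry over. Pictures are saved under pics/ and viewed, and the job is handed in when it is done.

```bash
ls; mkdir -p pics
python3 - <<'E'
from plant import robot
import cv2
for n in ["scene","top","wrist"]:
    c=robot.get_calibration(n); print(n,c)
    cv2.imwrite(f"pics/{n}0.png",robot.grab_frame(n))
s=robot.observe(); print(s)
E
```

```text
pics
scene {'vertical_fov': 56.08994042108617, 'cx': 321.0182181151133, 'cy': 240.70774693475605, 'rvec': array([ 1.83763149, -0.8025046 ,  0.54728118]), 'tvec': array([-0.35129199,  0.20126694,  0.58698839])}
top {'vertical_fov': 56.568596307327134, 'cx': 322.13391251499985, 'cy': 236.2025748272299, 'rvec': array([ 2.18359409, -2.22240565,  0.02722448]), 'tvec': array([-0.03659683,  0.45935142,  0.90539506])}
wrist {'vertical_fov': 65.70646984690485, 'cx': 319.547934099752, 'cy': 245.6758335074918, 'rvec': array([-2.38227907,  1.66725801,  0.23101399]), 'tvec': array([-0.599535  , -0.03587296,  0.37855313])}
{'time': 0.15, 'q': array([-8.24895436e+01,  5.99108117e+00,  5.53861779e+00,  8.96053449e+01,
        2.78722030e-04,  7.75256643e+01]), 'qvel': array([ 0.03576836, -0.10936256,  0.21298155,  0.14511486,  0.11642116,
       -0.02044949]), 'joint_torque': array([ 4.10636552e-03, -5.57350123e+01,  5.04010892e+01,  1.24020726e-02,
       -2.63000247e-04, -5.44823791e-06]), 'tool_pos': array([ 0.20503831, -0.56368901,  0.30331034]), 'tcp_rot': array([-1.79943617e+02, -1.27588530e-02,  1.99847857e+01]), 'ft_force': array([-0.72083205, -0.71856723, -0.32504893]), 'torque': array([ 0.06342675, -0.06512498, -0.02508556]), 'gripper_width': 0.08551294888291847}
```

View pics/top0.png

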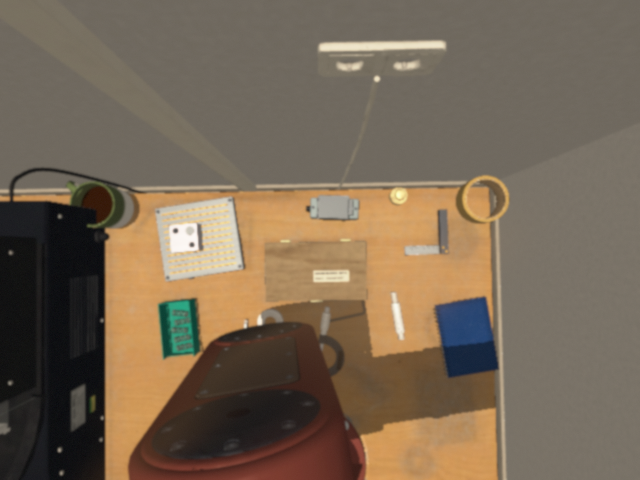

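View pics/scene0.png

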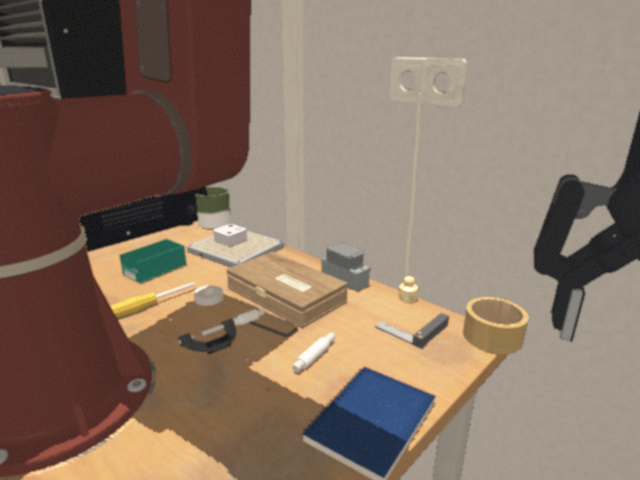

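View pics/wrist0.png

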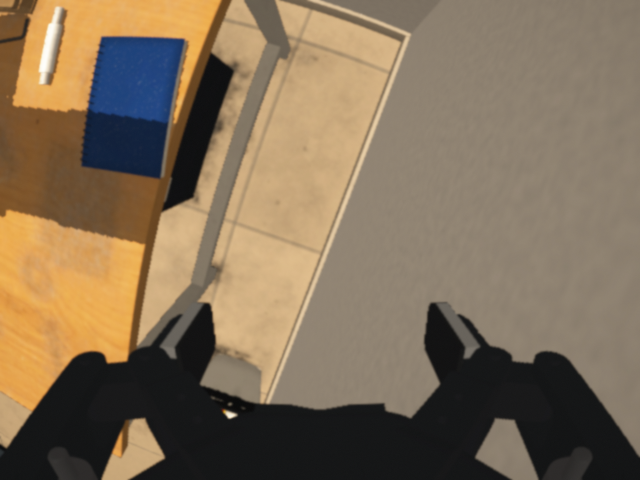

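```bash
cat > h.py <<'E'
import numpy as np, cv2
from plant import robot
from scipy.spatial.transform import Rotation as Ro
def ray(name,px,cal=None):
    c=cal or robot.get_calibration(name)
    f=240/np.tan(np.radians(c["vertical_fov"])/2)
    R=cv2.Rodrigues(np.array(c["rvec"]))[0]; t=np.array(c["tvec"])
    u=(np.array(px,float)-[c["cx"],c["cy"]])/f
    if name=="wrist":
        r=np.linalg.norm(u); d=np.array([*(u/max(r,1e-9)*np.sin(r)),np.cos(r)])
    else: d=np.array([u[0],u[1],1.])
    return -R.T@t, R.T@(d/np.linalg.norm(d))
def onz(name,px,z,cal=None):
    o,d=ray(name,px,cal); return (o+d*(z-o[2])/d[2])
def proj(name,P,cal=None):
    c=cal or robot.get_calibration(name)
    f=240/np.tan(np.radians(c["vertical_fov"])/2)
    R=cv2.Rodrigues(np.array(c["rvec"]))[0]; p=R@np.array(P)+np.array(c["tvec"])
    if name=="wrist":
        th=np.arctan2(np.hypot(p[0],p[1]),p[2]); k=th*f/np.hypot(p[0],p[1])
    else: k=f/p[2]
    return np.array([c["cx"]+k*p[0],c["cy"]+k*p[1]])
E
python3 - <<'E'
from h import *
im=cv2.imread("pics/top0.png")
cv2.imwrite("pics/t_r.png",cv2.resize(im[160:280,300:520],None,fx=3.6,fy=3.6,interpolation=cv2.INTER_CUBIC))
cv2.imwrite("pics/t_l.png",cv2.resize(im[160:300,60:260],None,fx=4,fy=4,interpolation=cv2.INTER_CUBIC))
o,d=ray("wrist",(319.5,245.7)); print(o,d)
for n,p,z in [("stock",(443,230),.018),("weight",(400,195),.04),("cup",(485,200),.06),("cupleft",(461,200),.06),("switch",(333,208),.05),("plate",(200,238),.016),("wall",(400,187),0)]:
    print(n,onz("top",p,z))
E
```

```text
[ 0.26941421 -0.54010358  0.3739522 ] [-0.25516413 -0.09264171 -0.96244936]
stock [ 0.46649604 -0.28884274  0.018     ]
weight [ 0.53628289 -0.2000334   0.04      ]
cup [ 0.52122424 -0.35996825  0.06      ]
cupleft [ 0.52206492 -0.31382164  0.06      ]
switch [ 0.51201318 -0.06710215  0.05      ]
plate [0.45909706 0.20301038 0.016     ]
wall [ 0.55766682 -0.20724913  0.        ]
```

View pics/t_r.png

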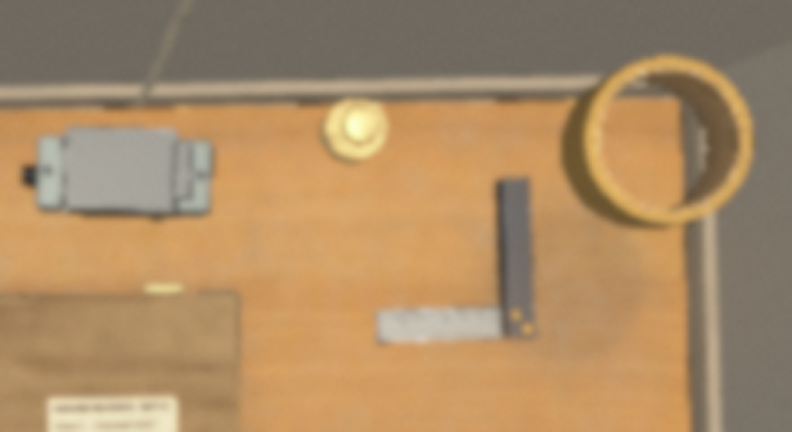

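View pics/t_l.png

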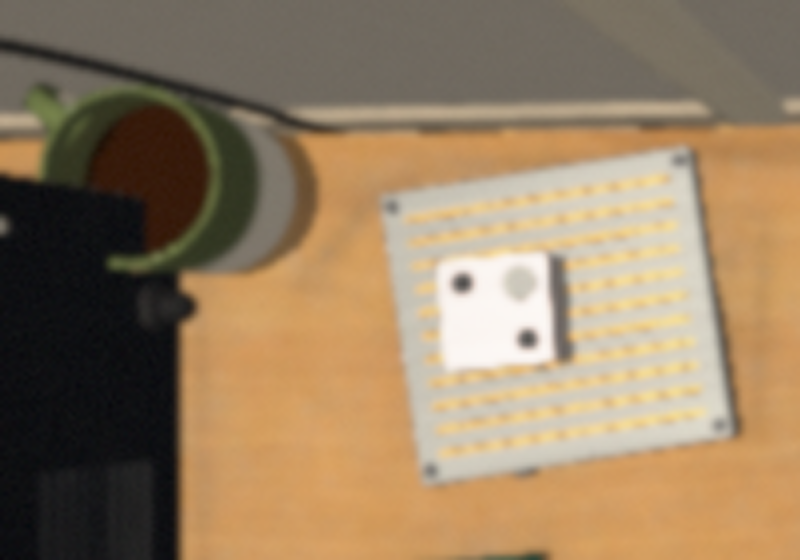

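Run:
```python
from h import *
for n,p in [("sq",[.485,-.275,.25]),("blk",[.46,.2,.25]),("sw",[.51,-.067,.25])]:
    for yaw in (0,180,-180,90,-90):
        print(n,yaw,robot.ik(p,[180,0,yaw]))
```

```text
sq 0 [-42.99504063  -1.68721707  -7.8493089   83.83790817   0.
 137.00495937]
sq 180 [-42.99504063  -1.68721707  -7.8493089   83.83790817   0.
 -42.99504063]
sq -180 [-42.99504063  -1.68721707  -7.8493089   83.83790817   0.
 -42.99504063]
sq 90 [-42.99504063  -1.68721707  -7.8493089   83.83790817   0.
  47.00495937]
sq -90 [ -42.99504063   -1.68721707   -7.8493089    83.83790817    0.
 -132.99504063]
blk 0 [   8.52493192  -11.59526784  -17.05878516   84.53648269    0.
 -171.47506808]
blk 180 [  8.52493192 -11.59526784 -17.05878516  84.53648269   0.
   8.52493192]
blk -180 [  8.52493192 -11.59526784 -17.05878516  84.53648269   0.
   8.52493192]
blk 90 [  8.52493192 -11.59526784 -17.05878516  84.53648269   0.
  98.52493192]
blk -90 [  8.52493192 -11.59526784 -17.05878516  84.53648269   0.
 -81.47506808]
sw 0 [-22.07732905  -9.30339909 -15.02060281  84.28279628   0.
 157.92267095]
sw 180 [-22.07732905  -9.30339909 -15.02060281  84.28279628   0.
 -22.07732905]
sw -180 [-22.07732905  -9.30339909 -15.02060281  84.28279628   0.
 -22.07732905]
sw 90 [-22.07732905  -9.30339909 -15.02060281  84.28279628   0.
  67.92267095]
sw -90 [ -22.07732905   -9.30339909  -15.02060281   84.28279628    0.
 -112.07732905]
```

Run:
```python
from h import *
import pickle
cals={}
for n,p in [("sq",[.485,-.27,.24]),("sw",[.52,-.067,.24]),("blk",[.47,.2,.25])]:
    robot.move_pose(p,[180,0,180])
    robot.pause(.15)
    cals[n]=robot.get_calibration("wrist"); cv2.imwrite(f"pics/w_{n}.png",robot.grab_frame("wrist"))
    print(n,robot.observe()["time"],robot.observe()["tool_pos"])
cv2.imwrite("pics/top1.png",robot.grab_frame("top"))
pickle.dump(cals,open("cals.pkl","wb"))
```

```text
sq 2.1667 [ 0.4848251  -0.27046873  0.24006273]
sw 3.2 [ 0.51999659 -0.06839812  0.23991819]
blk 4.4583 [0.47049138 0.19893142 0.24988652]
```

View pics/w_sq.png

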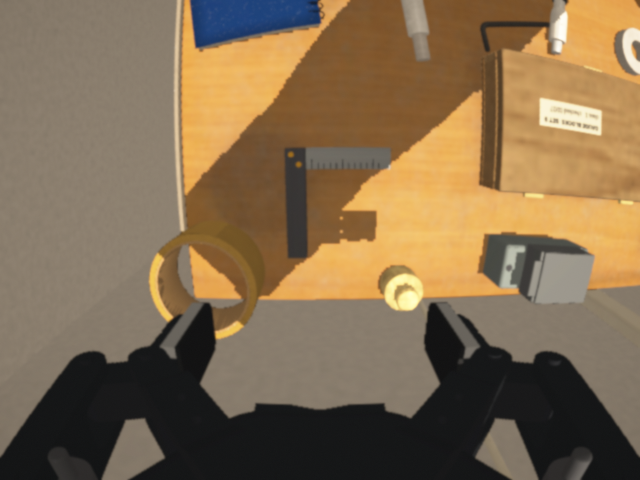

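View pics/w_sw.png

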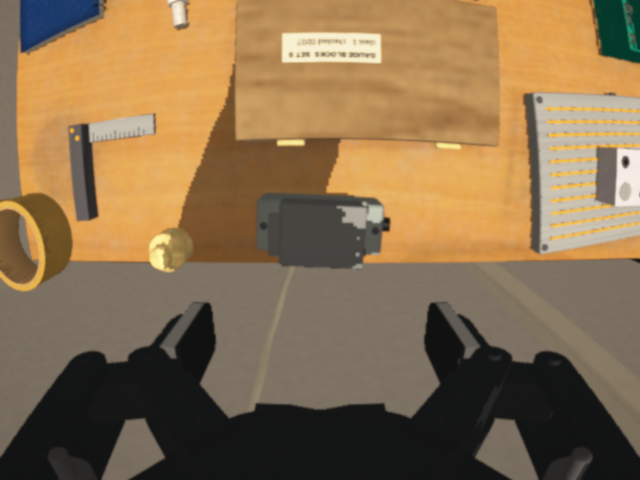

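View pics/w_blk.png

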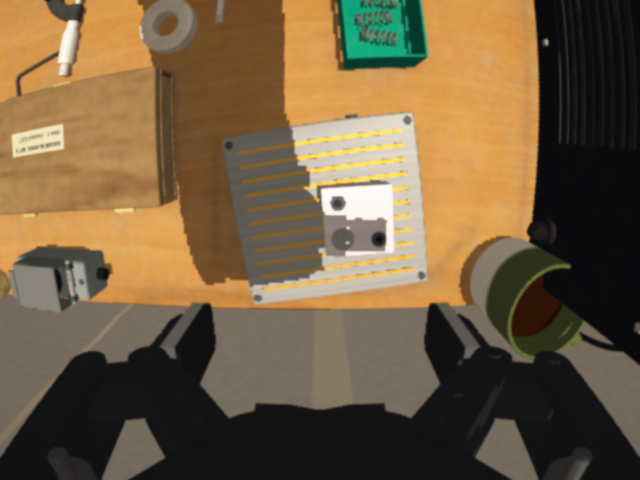

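Run:
```python
import cv2
a=cv2.imread("pics/w_sq.png"); cv2.imwrite("pics/z1.png",cv2.resize(a[135:270,265:405],None,fx=4.4,fy=4.4,interpolation=cv2.INTER_CUBIC))
a=cv2.imread("pics/w_blk.png"); cv2.imwrite("pics/z2.png",cv2.resize(a[110:310,215:435],None,fx=3,fy=3,interpolation=cv2.INTER_CUBIC))
a=cv2.imread("pics/w_sw.png"); cv2.imwrite("pics/z3.png",cv2.resize(a[180:280,245:400],None,fx=5,fy=5,interpolation=cv2.INTER_CUBIC))
```

```text
(no output)
```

View pics/z1.png

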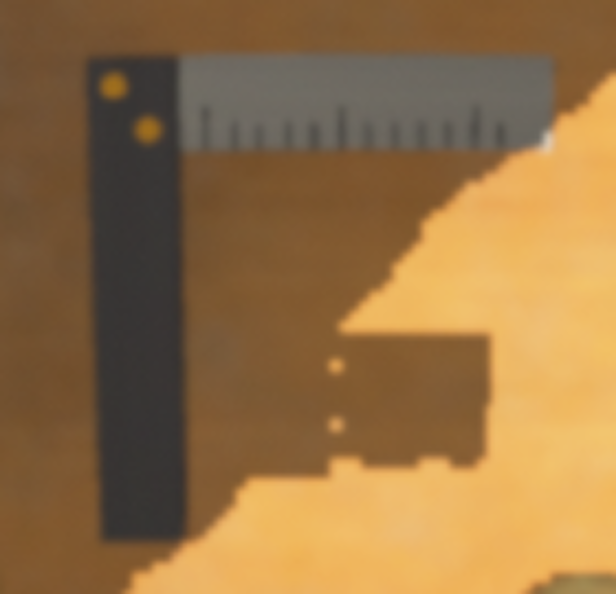

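View pics/z2.png

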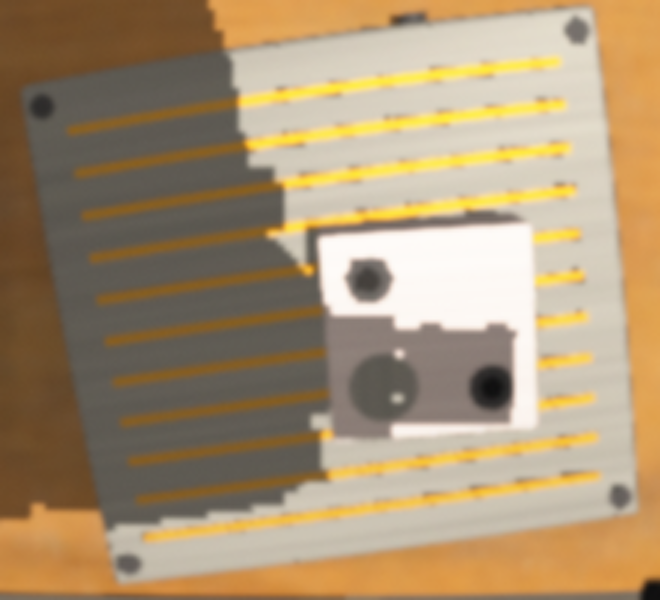

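View pics/z3.png

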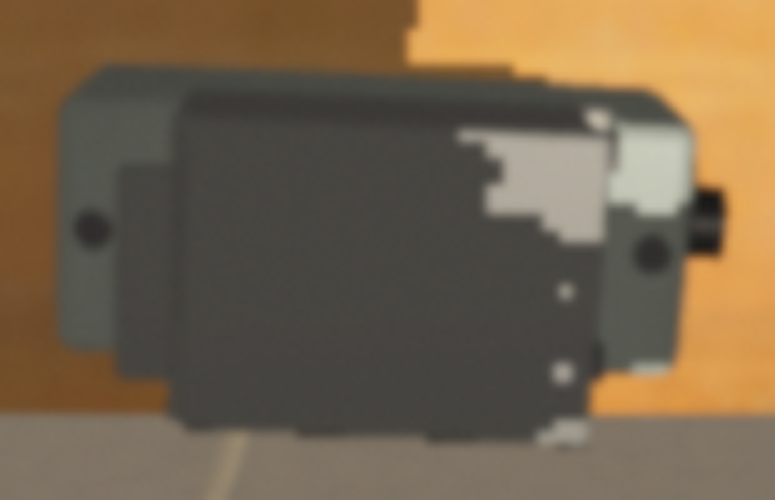

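```bash
cat > m.py <<'E'
from h import *
import pickle
cals=pickle.load(open("cals.pkl","rb"))
def P(n,l,s,o,z):
    r=np.array([onz("wrist",(np.array(p)+.5)/s-.5+o,z,cals[n]) for p in l]); return r
def ang(a,b): d=b-a; return np.degrees(np.arctan2(d[1],d[0])), np.linalg.norm(d[:2])*1e3
E
python3 - <<'E'
from m import *
np.set_printoptions(precision=4,suppress=True)
q=P("sq",[(88,58),(179,57),(187,540),(100,541)],4.4,(265,135),.018); print(q,q.mean(0))
for i in range(4): print(ang(q[i],q[(i+1)%4]))
b=P("sq",[(180,150),(545,150)],4.4,(265,135),.005); print("blade",b,ang(*b))
b=P("sq",[(180,55),(553,57)],4.4,(265,135),.005); print("blade",b,ang(*b))
p=P("blk",[(22,90),(593,8),(637,511),(119,582)],3,(215,110),.016); print("plate",p,p.mean(0))
for i in range(4): print(ang(p[i],p[(i+1)%4]))
k=P("blk",[(318,236),(530,224),(537,427),(332,437)],3,(215,110),.044); print("block",k,k.mean(0))
for i in range(4): print(ang(k[i],k[(i+1)%4]))
k=P("blk",[(306,228),(505,211)],3,(215,110),.016); print("foot",k,ang(*k))
s=P("sw",[(180,118),(605,136),(588,438),(172,425)],5,(245,180),.067);print("guard",s,s.mean(0))
for i in range(4): print(ang(s[i],s[(i+1)%4]))
s=P("sw",[(58,100),(692,128),(675,375),(60,348)],5,(245,180),.040);print("box",s,s.mean(0))
for i in range(4): print(ang(s[i],s[(i+1)%4]))
for px in [(275,262),(345,264)]: print("wall z0",onz("wrist",px,0,cals["sw"]))
print("cup top left", onz("wrist",(265,265),.07,cals["sq"]),onz("wrist",(258,300),.0,cals["sq"]))
E
```

```text
[[ 0.419  -0.2978  0.018 ]
 [ 0.419  -0.2816  0.018 ]
 [ 0.5085 -0.2809  0.018 ]
 [ 0.5087 -0.2973  0.018 ]] [ 0.4638 -0.2894  0.018 ]
(np.float64(89.93197426549317), np.float64(16.176038929423505))
(np.float64(0.4861794870252539), np.float64(89.48467501903164))
(np.float64(-89.26371331418899), np.float64(16.413710908867017))
(np.float64(-179.6659946509092), np.float64(89.71310387067342))
blade [[ 0.4366 -0.2821  0.005 ]
 [ 0.4359 -0.2135  0.005 ]] (np.float64(90.5507745456822), np.float64(68.55001023301482))
blade [[ 0.4188 -0.282   0.005 ]
 [ 0.4183 -0.2124  0.005 ]] (np.float64(90.42495982798249), np.float64(69.60589015798796))
plate [[0.3963 0.1182 0.016 ]
 [0.3738 0.275  0.016 ]
 [0.5199 0.2957 0.016 ]
 [0.5423 0.1394 0.016 ]] [0.4581 0.2071 0.016 ]
(np.float64(98.1680763933107), np.float64(158.44786762138978))
(np.float64(8.070512142426903), np.float64(147.52296174304033))
(np.float64(-81.84891751146722), np.float64(157.97256419532295))
(np.float64(-171.744856439576), np.float64(147.47606354460584))
block [[0.435  0.1996 0.044 ]
 [0.4315 0.253  0.044 ]
 [0.4848 0.2571 0.044 ]
 
[... 643 characters left out ...]
3553865152), np.float64(42.57200384043257))
(np.float64(-91.96876860060513), np.float64(57.91636745041655))
(np.float64(176.90223127349896), np.float64(43.102015035941875))
box [[ 0.4917 -0.1155  0.04  ]
 [ 0.4961 -0.0213  0.04  ]
 [ 0.5345 -0.0224  0.04  ]
 [ 0.5301 -0.1168  0.04  ]] [ 0.5131 -0.069   0.04  ]
(np.float64(87.35889151853787), np.float64(94.29032043952947))
(np.float64(-1.6158687610627094), np.float64(38.45447714692106))
(np.float64(-92.69395116013317), np.float64(94.51450208745639))
(np.float64(178.05176170334317), np.float64(38.36395735882114))
wall z0 [ 0.5537 -0.1081  0.    ]
wall z0 [ 0.5555 -0.0462  0.    ]
cup top left [ 0.4975 -0.3082  0.07  ] [ 0.5557 -0.3274  0.    ]
```

Run:
```python
from m import *
np.set_printoptions(precision=4,suppress=True)
def tri(a,b):
    (o1,d1),(o2,d2)=ray("top",a),ray("scene",b)
    A=np.stack([d1,-d2],1); s=np.linalg.lstsq(A,o2-o1,rcond=None)[0]
    x,y=o1+s[0]*d1,o2+s[1]*d2; return (x+y)/2,np.linalg.norm(x-y)
for a,b in [((318,43),(391,57)),((445,41),(466,60)),((318,76),(391,101)),((445,72),(463,106)),((377,79),(420,97))]: print(tri(a,b))
a=cv2.imread("pics/top1.png"); cv2.imwrite("pics/z4.png",cv2.resize(a[170:230,290:490],None,fx=4,fy=4,interpolation=cv2.INTER_CUBIC))
for x in (.555,.56,.57,.59):print(x,proj("top",[x,-.07,0]),proj("top",[x,-.07,-.02]),proj("scene",[x,-.07,0]))
```

```text
(array([ 0.6682, -0.044 ,  0.41  ]), np.float64(0.005149671987809692))
(array([ 0.6708, -0.1935,  0.4063]), np.float64(0.0006549596649531202))
(array([ 0.665 , -0.0468,  0.3288]), np.float64(0.005083757967391221))
(array([ 0.6602, -0.2083,  0.3342]), np.float64(0.010117328639870575))
(array([ 0.6522, -0.1215,  0.3423]), np.float64(0.0006817558148158808))
0.555 [333.5825 189.5015] [333.3981 190.7821] [357.7271 272.9011]
0.56 [333.5382 187.0925] [333.3548 188.4239] [359.2344 272.108 ]
0.57 [333.4497 182.2769] [333.2682 183.71  ] [362.216  270.5394]
0.59 [333.2729 172.6552] [333.0953 174.2913] [368.0501 267.4701]
```

View pics/z4.png

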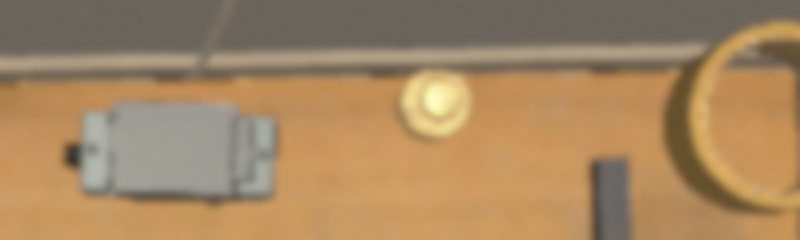

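Run:
```python
from h import *
print(robot.tip_reach)
x,y=.4638,-.2894; Y=180.45-360
robot.move_pose([x,y,.20],[180,0,Y])
robot.set_gripper(.036)
r=robot.line_to([x,y,.0775],vel=.12,guard=8); print(r,robot.observe()["tool_pos"])
robot.set_gripper(.0)
s=robot.observe(); print(s["time"],s["gripper_width"],s["tool_pos"],s["ft_force"])
robot.line_to([x,y,.20],vel=.15)
s=robot.observe(); print(s["time"],s["gripper_width"],s["tool_pos"],s["ft_force"])
cv2.imwrite("pics/w3.png",robot.grab_frame("wrist"))
```

```text
0.0726
False [ 0.46421318 -0.28982217  0.07837791]
8.3167 0.014003039379471529 [ 0.46429271 -0.28982442  0.07858804] [-0.46747556  1.7712169   6.81358934]
9.2833 0.01431379505510826 [ 0.46340339 -0.28899369  0.19872701] [ 0.37369725  0.00204278 -1.33800384]
```

View pics/w3.png

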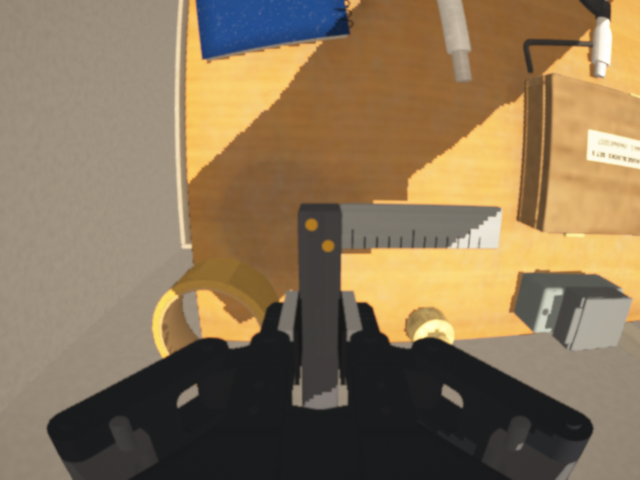

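```bash
cat >> h.py <<'E'
C=np.array([.435,.199]); YB=3.8
def B(xb,yb,z):  # block frame mm -> world
    a=np.radians(YB); R=np.array([[np.cos(a),-np.sin(a)],[np.sin(a),np.cos(a)]])
    return [*(C+R@np.array([xb,yb])/1e3),z]
def st(m=""):
    s=robot.observe(); print(m,round(s["time"],2),s["tool_pos"].round(4),s["ft_force"].round(1),round(s["gripper_width"],4))
E
python3 - <<'E'
from h import *
robot.move_pose(B(21,-36,.16),[180,0,YB-180])
robot.pause(.1); st()
print(robot.line_to(B(21,-36,.0955),vel=.1,guard=8)); st()
cv2.imwrite("pics/w4.png",robot.grab_frame("wrist"))
E
```

```text
11.1 [0.4588 0.1637 0.1601] [ 0.5 -0.1 -2.1] 0.0143
True
 11.74 [0.4571 0.1642 0.0946] [-1.8  0.2  6.1] 0.0142
```

View pics/w4.png

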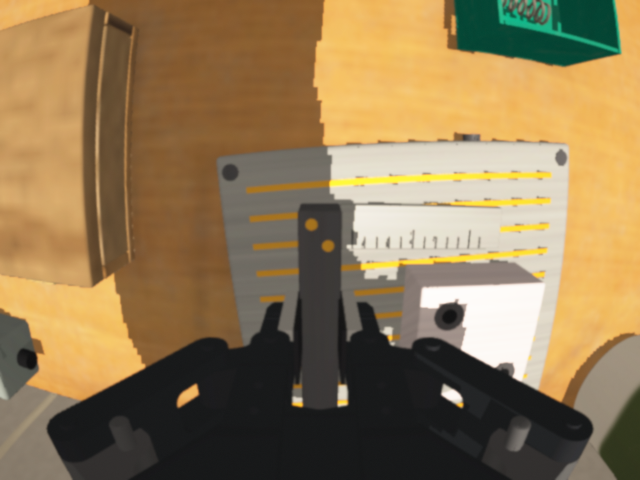

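Run:
```python
from h import *
z=.0955
robot.line_to(B(21,-36,z),vel=.05); st()
print(robot.line_to(B(33,-36,z),vel=.03,guard=6)); st("x push")
p=robot.observe()["tool_pos"]
robot.set_gripper(.030); st("rel")
robot.line_to([p[0],p[1],.17],vel=.2)
robot.set_gripper(0)
robot.line_to(B(20,-75,.17),vel=.2)
robot.line_to(B(20,-75,.096),vel=.15,guard=8); st("down")
cv2.imwrite("pics/w5.png",robot.grab_frame("wrist"))
```

```text
12.04 [0.4584 0.1644 0.0953] [ 0.7  1.  -1. ] 0.0146
True
x push 12.38 [0.4654 0.1652 0.0947] [-1.8 -0.2  3.6] 0.0143
rel 12.68 [0.4648 0.1651 0.0944] [-0.1  1.   1.1] 0.0302
down 14.59 [0.4602 0.1258 0.0965] [-0.4 -0.   0.8] -0.0005
```

View pics/w5.png

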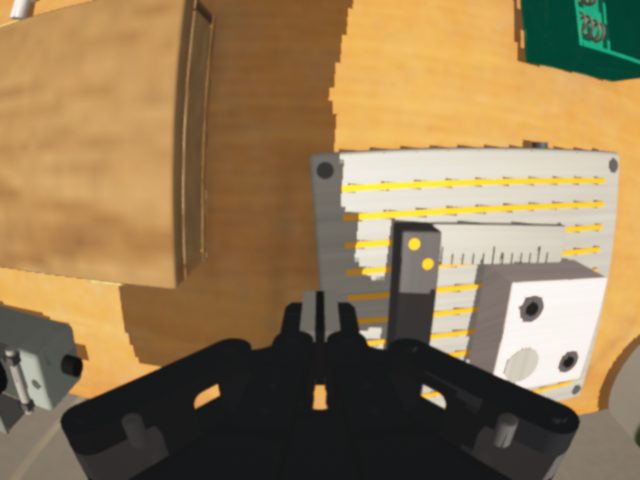

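Run:
```python
from h import *
z=.096
print(robot.line_to(B(20,-50,z),vel=.06,guard=8)); st("y1")
print(robot.line_to(B(20,-22,z),vel=.04,guard=7)); st("y push")
p=robot.observe()["tool_pos"]
cv2.imwrite("pics/w6.png",robot.grab_frame("wrist"))
```

```text
False
y1 15.21 [0.4581 0.1508 0.096 ] [0.1 0.2 0.6] -0.0003
True
y push 15.78 [0.4566 0.1724 0.0958] [ 0.1 -6.4  3.8] 0.0001
```

View pics/w6.png

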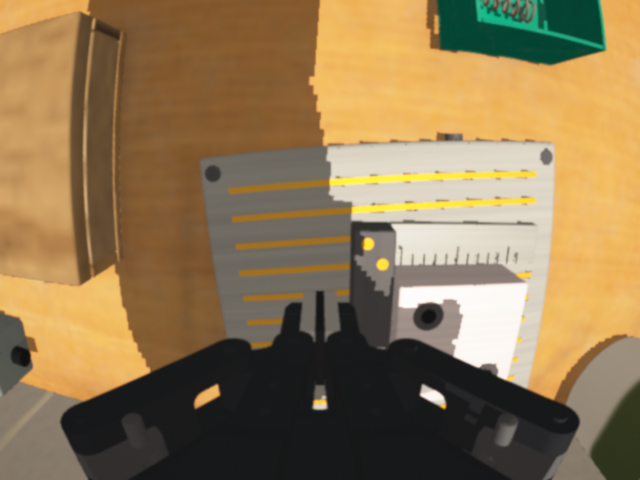

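Run:
```python
from h import *
z=.096
robot.line_to(B(20,-40,z),vel=.1)
robot.line_to(B(-5,-48,.13),vel=.2)
robot.line_to(B(-48,-20,.13),vel=.2)
robot.line_to(B(-46,10,.10),vel=.2)
robot.line_to(B(-46,10,.0918),vel=.06,guard=6); st("down")
print(robot.line_to(B(-24,10,.0918),vel=.04,guard=10)); st("x push")
robot.line_to(B(-40,10,.0918),vel=.15)
robot.line_to(B(-40,24,.0918),vel=.15)
print(robot.line_to(B(-22,24,.0918),vel=.04,guard=10)); st("x push2")
robot.line_to(B(-42,10,.10),vel=.2)
robot.line_to(B(-40,-40,.13),vel=.25)
robot.line_to(B(27,-50,.11),vel=.25)
robot.line_to(B(27,-45,z),vel=.15)
print(robot.line_to(B(27,-22,z),vel=.04,guard=12)); st("y push2")
robot.line_to(B(27,-50,z),vel=.15)
robot.move_pose([.45,.165,.21],[180,0,-180])
robot.pause(.15)
import pickle
pickle.dump(robot.get_calibration("wrist"),open("c7.pkl","wb"));cv2.imwrite("pics/w7.png",robot.grab_frame("wrist"));st()
```

```text
down 17.51 [0.3886 0.2055 0.0918] [ 0.3 -0.4 -0.8] 0.0001
True
x push 18.02 [0.4082 0.2072 0.0918] [-3.4 -0.6  6.8] 0.0001
True
x push2 18.93 [0.4072 0.221  0.0915] [-4.1 -0.5  7. ] -0.0001
True
y push2 20.73 [0.464  0.1734 0.0963] [ 0.8 -5.6  2.6] -0.0002
 21.77 [0.4494 0.1651 0.2086] [ 0.1  0.2 -0.9] -0.0003
```

View pics/w7.png

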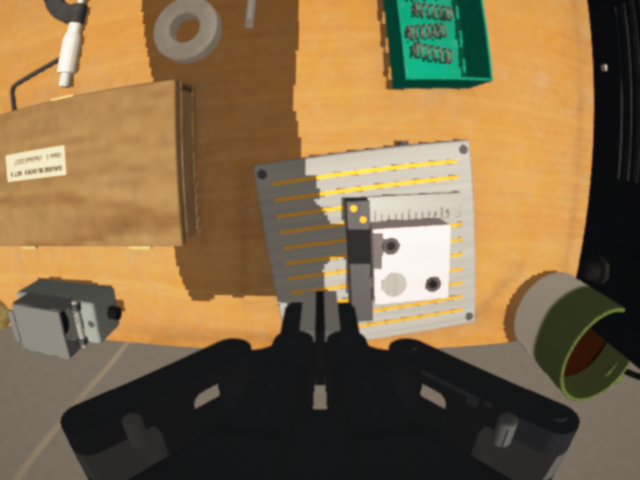

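Run:
```python
import cv2
a=cv2.imread("pics/w7.png"); cv2.imwrite("pics/z7.png",cv2.resize(a[185:325,330:470],None,fx=4.2,fy=4.2,interpolation=cv2.INTER_CUBIC))
```

```text
(no output)
```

View pics/z7.png

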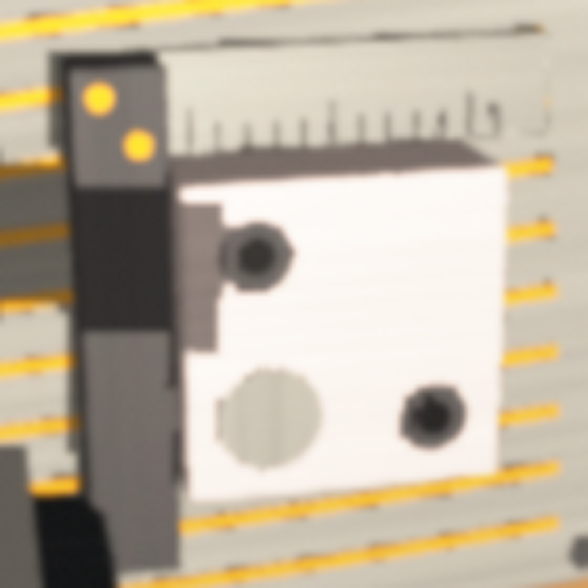

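Run:
```python
from m import *
np.set_printoptions(precision=4,suppress=True)
cals["7"]=pickle.load(open("c7.pkl","rb"))
def Q(l,z):return P("7",l,4.2,(330,185),z)
s=Q([(163,68),(179,568)],.034); k=Q([(180,190),(505,172),(498,470),(190,500)],.044)
so=Q([(69,70),(113,570)],.034); bl=Q([(160,50),(545,33)],.021)
def bf(p): 
    a=np.radians(YB);d=(p[:,:2]-C)*1e3; return np.c_[d[:,0]*np.cos(a)+d[:,1]*np.sin(a),-d[:,0]*np.sin(a)+d[:,1]*np.cos(a)]
print("stock inner",bf(s),ang(*s)); print("stock outer",bf(so),ang(*so)); print("block",bf(k)); print(ang(k[0],k[1]),ang(k[0],k[3]),ang(k[1],k[2]),ang(k[3],k[2]))
print("blade outer",bf(bl),ang(*bl))
```

```text
stock inner [[-17.2073   0.0041]
 [ 71.525    0.5752]] (np.float64(4.168750900546025), np.float64(88.734178437872))
stock outer [[-17.7452 -15.0627]
 [ 70.9468 -11.17  ]] (np.float64(6.313082608626193), np.float64(88.77737539453013))
block [[ 0.543   0.7541]
 [ 0.676  54.3216]
 [52.9853 55.3084]
 [53.6271  1.3187]]
(np.float64(93.65777003683434), np.float64(53.567662814097204)) (np.float64(4.409280125450936), np.float64(53.08701660131634)) (np.float64(4.880697108621879), np.float64(52.318597528226235)) (np.float64(94.48101368101696), np.float64(53.99355833563895))
blade outer [[-18.1757   1.2141]
 [-18.2345  69.9093]] (np.float64(93.8490411725026), np.float64(68.69518059525149))
```

Run:
```python
from h import *
import pickle
robot.move_pose([.53,.199,.16],[180,0,YB-180])
robot.pause(.15)
pickle.dump(robot.get_calibration("wrist"),open("c8.pkl","wb"));a=robot.grab_frame("wrist");cv2.imwrite("pics/w8.png",a);st()
```

```text
22.45 [0.5298 0.1988 0.1609] [-0.4 -0.2 -0.8] -0.0
```

View pics/w8.png

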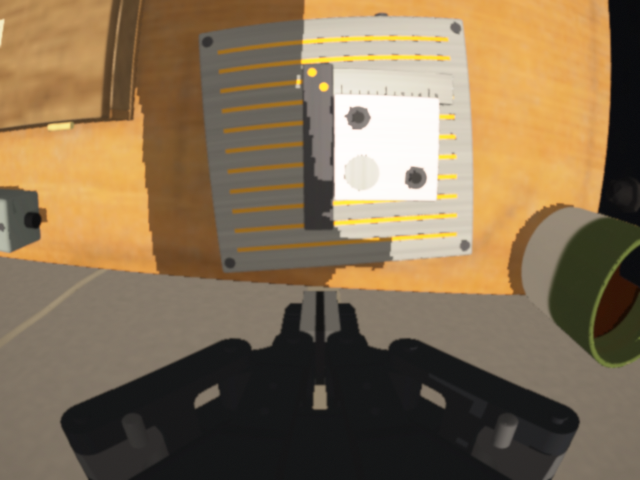

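Run:
```python
import cv2
a=cv2.imread("pics/w8.png"); cv2.imwrite("pics/z8.png",cv2.resize(a[60:210,295:460],None,fx=4.6,fy=3.9,interpolation=cv2.INTER_CUBIC))
```

```text
(no output)
```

View pics/z8.png

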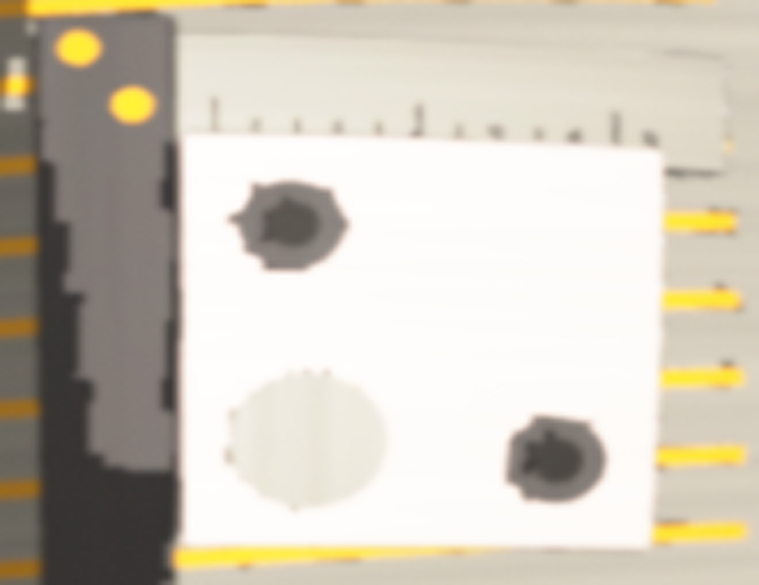

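```bash
cat >> h.py <<'E'
S=np.array([.5131,-.069]); YS=-2.2
def W(xs,ys,z):
    a=np.radians(YS); R=np.array([[np.cos(a),-np.sin(a)],[np.sin(a),np.cos(a)]])
    return [*(S+R@np.array([xs,ys])/1e3),z]
def arc(th,r=43.7): # guard angle rad -> TCP
    a=np.radians(15.9)+th
    return W(0,31-r*np.cos(a),.043+r/1e3*np.sin(a)+.054)
E
python3 - <<'E'
from h import *
for th in np.linspace(0,1.8,7): print(arc(th), robot.ik(arc(th),[180,0,-90+YS]) is not None)
robot.move_pose(W(0,-11,.20),[180,0,-90+YS])
robot.set_gripper(.056)
robot.pause(.1)
cv2.imwrite("pics/w9.png",robot.grab_frame("wrist"))
print(robot.line_to(W(0,-11,.112),vel=.12,guard=6)); st()
cv2.imwrite("pics/w10.png",robot.grab_frame("wrist"));cv2.imwrite("pics/s10.png",robot.grab_frame("scene"))
E
```

```text
[np.float64(0.5126766555858154), np.float64(-0.0800199665992864), np.float64(0.1089720178568593)] True
[np.float64(0.5128845292372703), np.float64(-0.0746088624978723), np.float64(0.12085745689427532)] True
[np.float64(0.5132179513786086), np.float64(-0.06592963882584875), np.float64(0.13061178036082566)] True
[np.float64(0.5136471384029593), np.float64(-0.05475758478492922), np.float64(0.13736366359206903)] True
[np.float64(0.5141337523116639), np.float64(-0.04209066668940556), np.float64(0.1405099809677629)] True
[np.float64(0.5146343253335165), np.float64(-0.029060382607486702), np.float64(0.13976968132726006)] True
[np.float64(0.515104142771307), np.float64(-0.01683068900875114), np.float64(0.13520889343264833)] True
False
 25.79 [ 0.5131 -0.0802  0.1128] [ 0.6  0.6 -0.1] 0.0561
```

View pics/w9.png

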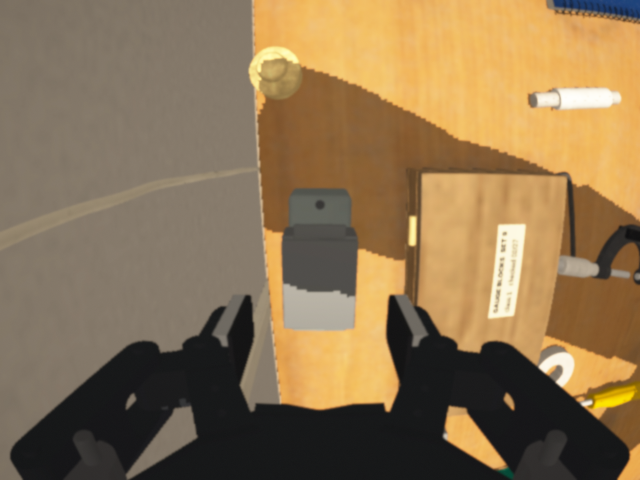

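View pics/w10.png

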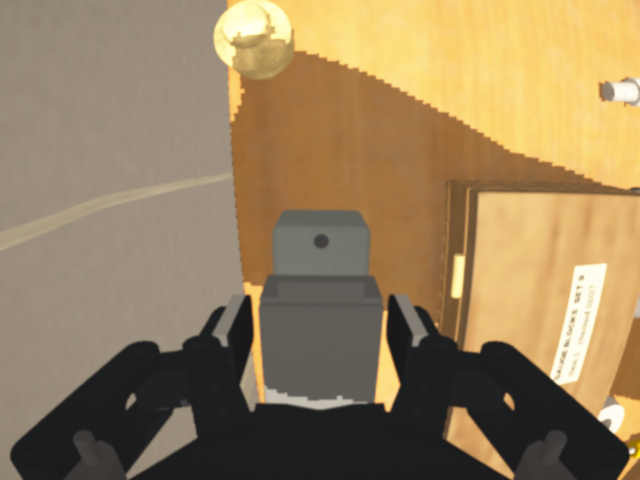

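View pics/s10.png

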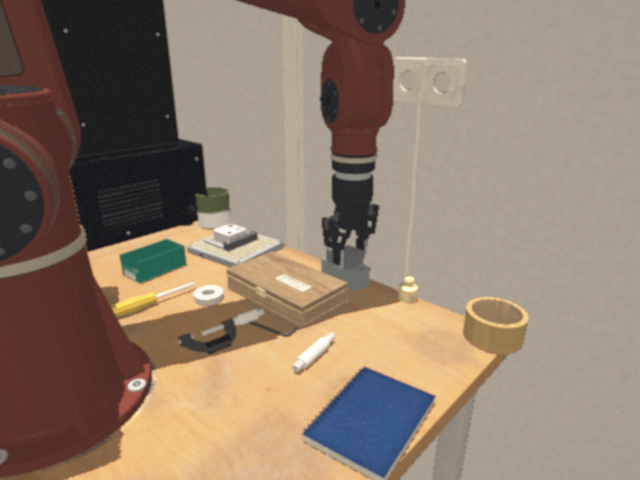

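Run:
```python
from h import *
def A(th):
    a=np.radians(18.4)+th; r=44.3
    return W(0,31-r*np.cos(a),.043+r/1e3*np.sin(a)+.049)
print(A(0))
robot.line_to(A(0),vel=.08,guard=8); st()
robot.set_gripper(.040); st("grip")
for th in np.arange(.15,1.76,.2):
    robot.line_to(A(th),vel=.09)
    f=robot.observe()["ft_force"]; print(round(th,2),f.round(1))
st()
cv2.imwrite("pics/w11.png",robot.grab_frame("wrist"));cv2.imwrite("pics/s11.png",robot.grab_frame("scene"))
```

```text
[np.float64(0.5126763825683179), np.float64(-0.0800270734456333), np.float64(0.10598325233675664)]
 26.14 [ 0.5125 -0.08    0.1057] [-0.   0.2 -0.7] 0.0563
grip 26.39 [ 0.5129 -0.0801  0.1063] [0.8 0.6 1.7] 0.043
0.15 [ 4.2 -1.7 -5.3]
0.35 [ 3.9 -2.1 -5.4]
0.55 [ 4.7 -2.6 -6.9]
0.75 [ 5.2 -4.9 -6.2]
0.95 [ 5.5 -7.8 -7.4]
1.15 [ 2.8 -9.2 -4.1]
1.35 [  0.7 -12.1  -0.9]
1.55 [ -0.7 -10.8   3. ]
1.75 [-0.9 -8.1  6.5]
 28.64 [ 0.5157 -0.0184  0.1323] [-0.9 -8.1  6.5] 0.0434
```

View pics/w11.png

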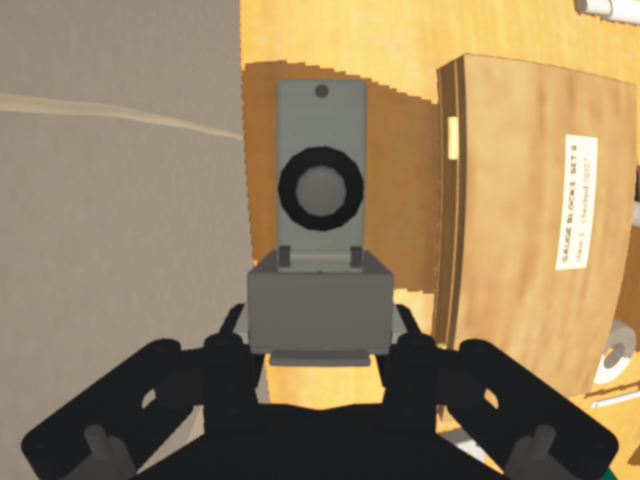

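View pics/s11.png

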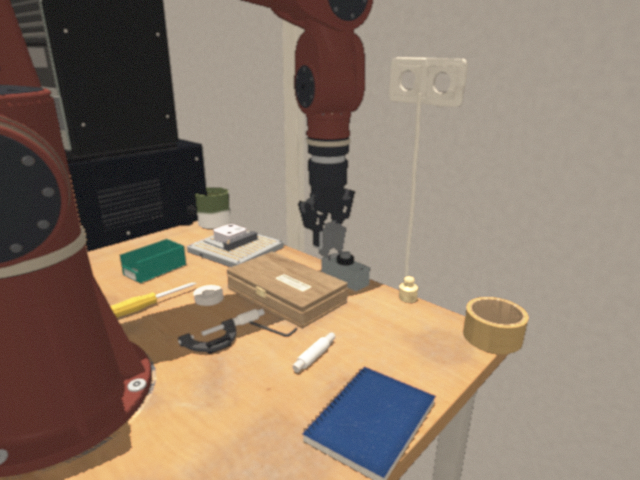

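Run:
```python
from h import *
import pickle
robot.set_gripper(.062); robot.pause(.3); st()
p=robot.observe()["tool_pos"]
robot.line_to([p[0],p[1],.20],vel=.2)
robot.set_gripper(0)
robot.move_pose(W(0,15,.20),[180,0,-90+YS]); robot.pause(.1)
pickle.dump(robot.get_calibration("wrist"),open("c12.pkl","wb"))
cv2.imwrite("pics/w12.png",robot.grab_frame("wrist"));cv2.imwrite("pics/s12.png",robot.grab_frame("scene")); st()
```

```text
29.37 [ 0.5151 -0.0167  0.1308] [-0.2  0.1 -0.1] 0.062
 30.94 [ 0.5137 -0.0535  0.2   ] [-0.6 -0.7  0.1] -0.0
```

View pics/w12.png

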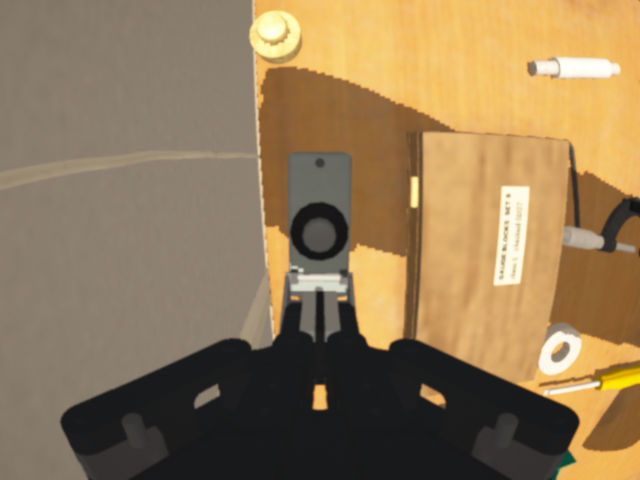

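Run:
```python
import cv2
a=cv2.imread("pics/s12.png"); cv2.imwrite("pics/z12.png",cv2.resize(a[200:310,280:420],None,fx=5,fy=5,interpolation=cv2.INTER_CUBIC))
```

```text
(no output)
```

View pics/z12.png

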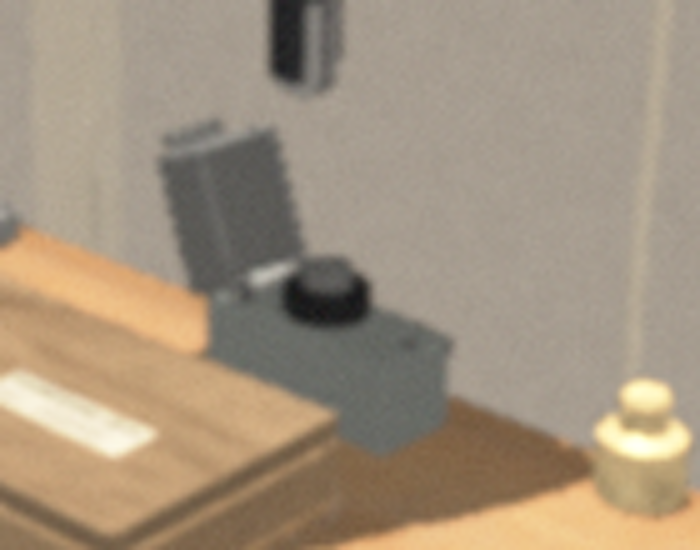

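Run:
```python
from h import *
import pickle
b=onz("wrist",(319.5,231),.055,pickle.load(open("c12.pkl","rb"))); print(b,W(0,0,0))
O=W(0,0,0); x,y=(b[0]+O[0])/2,(b[1]+O[1])/2
robot.line_to([x,y,.145],vel=.2,guard=8); st()
z=.145; hit=False
while z>.118 and not hit:
    z-=.0015
    hit=robot.line_to([x,y,z],vel=.03,guard=14)
    s=robot.observe(); print(hit,s["tool_pos"][2].round(4),s["ft_force"].round(1))
    if s["ft_force"][2]>14: break
st("end")
cv2.imwrite("pics/s13.png",robot.grab_frame("scene"));cv2.imwrite("pics/w13.png",robot.grab_frame("wrist"))
a=cv2.imread("pics/s13.png"); cv2.imwrite("pics/z13.png",cv2.resize(a[200:310,280:420],None,fx=5,fy=5,interpolation=cv2.INTER_CUBIC))
```

```text
[ 0.51262711 -0.070919    0.055     ] [np.float64(0.5131), np.float64(-0.069), 0]
 31.38 [ 0.5125 -0.0694  0.1451] [ 1.1 -0.1  1.2] 0.0
False 0.1448 [0.1 0.8 0.2]
False 0.1422 [-0.5 -0.4 -1.3]
False 0.1404 [-0.3 -0.2 -0.7]
False 0.1388 [-0.1  0.5 -0.5]
False 0.1374 [ 0.  -0.9 -0.5]
False 0.1359 [-1.  -0.2 -0.7]
False 0.1344 [-0.5 -0.   0.1]
False 0.1331 [ 0.5 -0.1  1.5]
False 0.1316 [0.6 0.3 0.7]
False 0.1301 [ 0.7 -0.7  2.8]
False 0.1287 [ 0.5 -0.   4.3]
False 0.1284 [-4.9  0.6 16.4]
end 34.38 [ 0.5131 -0.07    0.1284] [-4.9  0.6 16.4] 0.0002
```

View pics/z13.png

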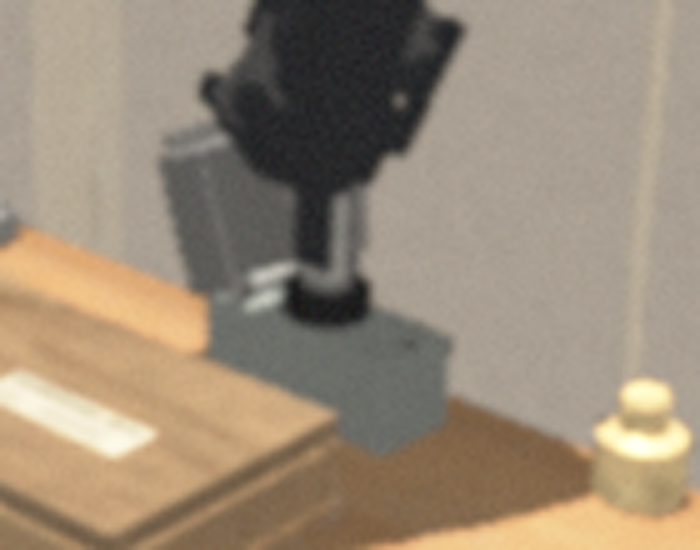

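View pics/w13.png

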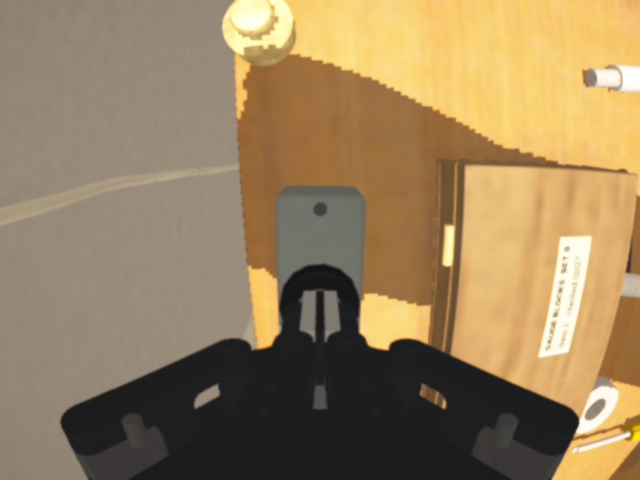

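Run:
```python
from h import *
a=cv2.imread("pics/s12.png")
x0,y0,f=325,235,18
z=cv2.resize(a[y0:y0+35,x0:x0+42],None,fx=f,fy=f,interpolation=cv2.INTER_CUBIC)
t=np.linspace(0,2*np.pi,60)
for (r,h,c) in [(10,.0605,(0,255,0)),(17,.0555,(0,0,255)),(17,.040,(255,0,0)),(17,.0515,(0,255,255))]:
    pts=[((proj("scene",[.5128+r/1e3*np.cos(u),-.07+r/1e3*np.sin(u),h])-[x0,y0]+.5)*f).astype(int) for u in t]
    cv2.polylines(z,[np.array(pts)],True,c,1)
cv2.imwrite("pics/z14.png",z)
```

```text
(no output)
```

View pics/z14.png

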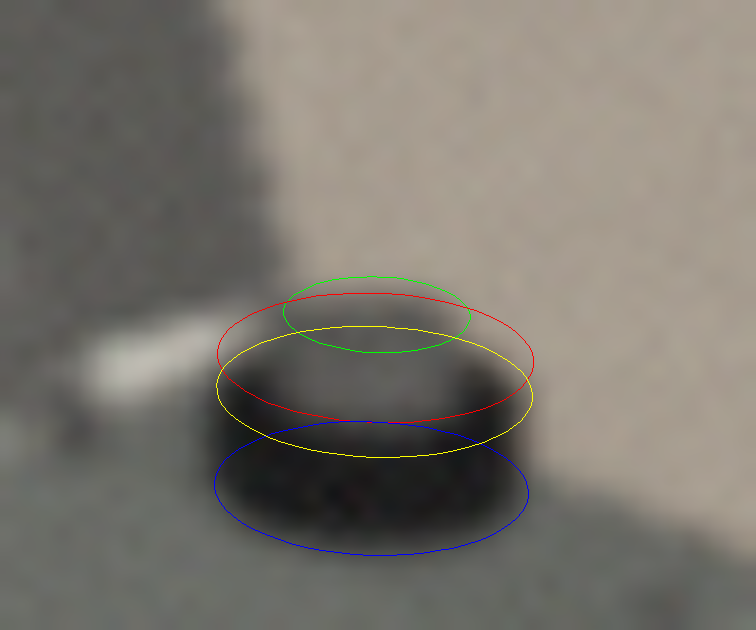

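Run:
```python
from h import *
import pickle
s=robot.observe();st()
p=s["tool_pos"]
robot.line_to([p[0],p[1],.1280],vel=.03,guard=12); st("pressed"); robot.pause(.3); st()
robot.line_to([p[0],p[1],.20],vel=.2)
robot.pause(.1); cv2.imwrite("pics/w15.png",robot.grab_frame("wrist"))
robot.move_pose([.45,.165,.21],[180,0,-180]); robot.pause(.15)
cv2.imwrite("pics/w16.png",robot.grab_frame("wrist"));pickle.dump(robot.get_calibration("wrist"),open("c16.pkl","wb"))
robot.move_pose([.40,-.05,.30],[180,0,-180]); robot.pause(.1)
cv2.imwrite("pics/s16.png",robot.grab_frame("scene"));st()
a=cv2.imread("pics/w16.png"); cv2.imwrite("pics/z16.png",cv2.resize(a[185:325,330:470],None,fx=4.2,fy=4.2,interpolation=cv2.INTER_CUBIC))
```

```text
34.48 [ 0.5131 -0.07    0.1284] [-4.4  2.  16.1] -0.0001
pressed 34.73 [ 0.5131 -0.07    0.1285] [-2.5  0.2  9. ] -0.0001
 35.02 [ 0.5131 -0.0701  0.1286] [-3.5  0.2  9.6] -0.0
 38.72 [ 0.4001 -0.049   0.2993] [-0.3  0.4  0.4] 0.0001
```

View pics/z16.png

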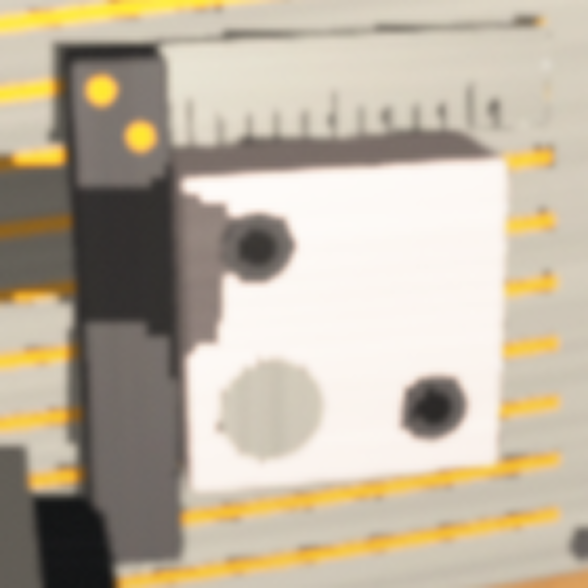

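View pics/s16.png

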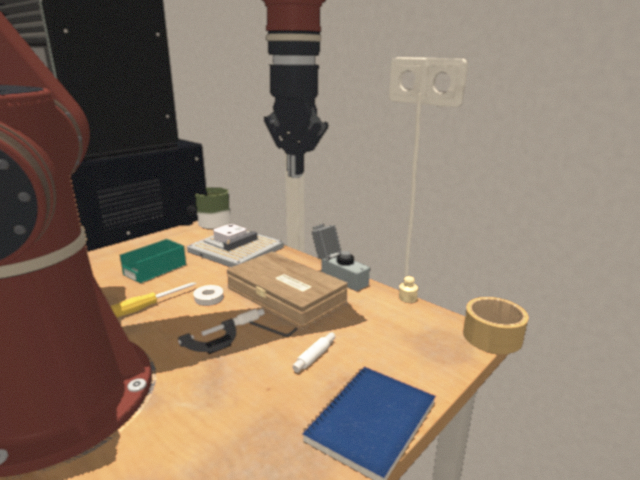

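View pics/w15.png

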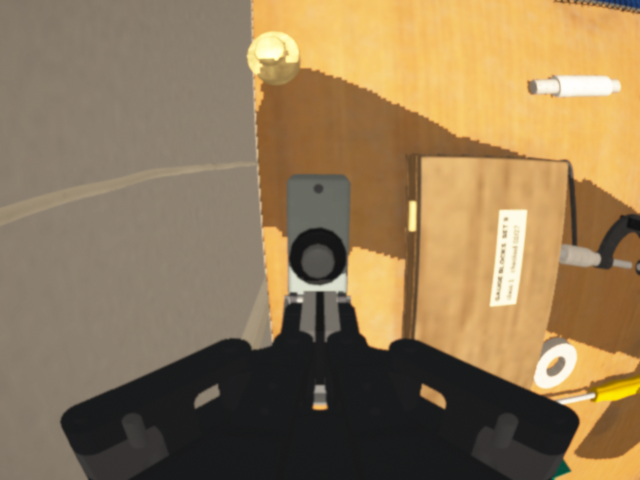

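Run:
```python
from m import *
np.set_printoptions(precision=3,suppress=True)
im=cv2.imread("pics/w16.png").astype(float).mean(2)
c=pickle.load(open("c16.pkl","rb"))
from scipy.ndimage import map_coordinates
# intensity across blade/near-face seam (x' at z=.021) and stock/right-face seam (y' at z=.034)
for yb in (10,22,34,44):
    xs=np.arange(-3,3.1,.5); px=np.array([proj("wrist",B(x,yb,.021),c) for x in xs])
    print("blade y'",yb,map_coordinates(im,[px[:,1],px[:,0]],order=1).round(0))
for xb in (5,20,35,50):
    ys=np.arange(-3,3.1,.5); px=np.array([proj("wrist",B(xb,y,.034),c) for y in ys])
    print("stock x'",xb,map_coordinates(im,[px[:,1],px[:,0]],order=1).round(0))
```

```text
blade y' 10 [191. 190. 190. 188. 181. 169. 153. 134. 120. 113. 112. 112. 112.]
blade y' 22 [204. 203. 199. 190. 169. 146. 123. 115. 111. 111. 111. 111. 111.]
blade y' 34 [203. 203. 201. 197. 187. 170. 151. 131. 120. 113. 111. 111. 112.]
blade y' 44 [198. 196. 191. 177. 158. 133. 119. 111. 111. 111. 111. 111. 112.]
stock x' 5 [ 50.  49.  49.  49.  51.  55.  65.  80.  98. 118. 143. 168. 189.]
stock x' 20 [ 49.  49.  49.  49.  50.  53.  62.  74.  88. 101. 112. 121. 127.]
stock x' 35 [112. 112. 109. 102.  88.  77.  71.  83. 106. 139. 181. 215. 238.]
stock x' 50 [108. 109. 109. 108. 106. 102.  96.  94. 102. 129. 163. 203. 226.]
```

Run:
```python
from h import *
st(); print(robot.job_done())
```

```text
38.72 [ 0.4001 -0.049   0.2993] [-0.3  0.4  0.4] 0.0001
the job is handed in; nothing more can be done
None
```

I did all the steps in the order asked and handed the job in at 38.7 s; no verdict is reported.

- **Square:** I set it on the plate and pushed it home until a force stop. The pushes were 6 and two of 10 N against the near face, and 7 then 12 N against the right-hand face. In the wrist images both edges run parallel to the block, with angles within about 0.5°. After the button press no gap shows at the blade seam.
- **Guard:** I swung it to about 1.75 rad and let it go. It fell open and was still open in the last scene and wrist pictures.
- **Button:** The press went down about 4.7 mm from first touch, with about 4.3 N just before the hard stop, then 16 N. That matches full travel (5 mm, about 4 N).
- **Weight:** It was not touched and stands where it was in the last pictures.

**Checks that did not fully agree:**
- **Block edges:** Measured from its top edges, the block's faces lie about 0.6–0.75 mm inside the square's edges. The block top also measures about 0.5–1 mm small, so I put this down to bevelled edges, but I could not confirm contact to better than about 0.5 mm.
- **Near-face pushes:** The finger pushes on the blade also showed about 7 N of upward force, so the fingertip may have ridden partly on the blade.
- **Button collar:** The button travel is judged from arm height and force only. By image measurement, good to about 2 mm, the button stood about 7 mm above its collar, so the collar should not have stopped the press.

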